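# Push a stone tin through the swing gate of the hand-in chute

## Task

With the fingertips, push the flat round aluminium tin along the deck of the hand-in chute, under the hanging brass gate, until it drops into the open bay behind and lies flat there. Then draw the fingers back out so that the gate swings fully shut behind it. Only push the tin, never lift it, and leave the other things where they are.

Things in the scene. Friction and masses are not known exactly. Their poses are not given: they have to be found in the camera images.
- round_tin: flat round aluminium tin with a glass lid, 39 mm across, 13 mm high, 60 g, loose; origin at the centre of its underside. It starts flat on the chute's deck, in front of the funnel, up to 40 mm left or right of the lane's axis.
- chute: the hand-in chute, fixed. Origin on the bench (z = 0) straight below the gate's hinge, on the lane's axis; x runs along the lane in the pushing direction, y left, z up. Aluminium deck, top 30 mm above the bench, from x = -155 to -4 mm, 180 mm wide, open in front. Two hinge posts at x = 0, y = +-39 to 47 mm rise to 82 mm above the bench; nothing joins them overhead.
- mouth (a point): point on the deck, on the axis, where the funnel meets the lane (x = -35 mm in the chute's frame). Two steel rails, 12 mm high, form a funnel on the deck, 150 mm wide inside at x = -85 mm, narrowing in straight lines to a lane 54 mm wide at x = -35 mm, which runs on to x = -6 mm
- bay (a point): centre of the floor of the open-topped bay behind the gate (x = 35 mm in the chute's frame). Rubber floor 16 mm above the bench, 14 mm below the deck; 84 mm wide inside, from the deck's end at x = -4 mm to x = 74 mm; walls up to 42 mm above the bench
- gate (a joint): angle of the brass gate, rad: 0 hangs straight down, shut; it swings only along the chute's +x, up to 1.45, and falls back by its own weight (30 g). Hinge along the chute's y, 74 mm above the bench. U-shaped: a crossbar 72 mm wide, 26 to 40 mm from the hinge, on two arms 6 mm wide at y = +-33 mm
- gate_edge (a point): middle of the gate's lower edge, moves with the gate, 40 mm from the hinge; 4 mm above deck level when shut. Between its arms the gate is open from above, 60 mm wide, so upright fingers can follow the tin up to about 22 mm past x = 0 while the crossbar swings up ahead of them
- rubber_cup: small black rubber wheel, 23 mm across, 10 mm high, lying on the left or right shoulder of the deck outside the rails; origin under its centre; leave it
- brush_wheel: small dark brush wheel, 25 mm across, 8 mm high, lying on the other shoulder of the deck; origin under its centre; leave it
- coffee_tin: red open tin, 56 mm across, 58 mm high, on the bench to the left; origin under its centre; leave it
- charcoal_block: brown charcoal block 35 x 47 x 35 mm, on the bench to the right; origin under its centre; leave it
- lens_dome: grey eye loupe, 31 mm across, 22 mm high, on the bench to the right; origin under its centre; leave it
- blue_lid: blue screw lid, 52 mm across, 13 mm high, on the bench to the left; origin under its centre; leave it. High above that side hangs the fixed bench lamp, an obstacle for the arm: round shade 150 mm across at about x = 0.39, y = 0.47, z = 0.66 to 0.78 m in the world, its post farther left; an arm kept within 0.5 m of the base axis passes inside it
There are look-alikes about, which are no part of the job. Leave any red look-alike of the round_tin alone.

How it is judged:
On the way:
1. the tin pushes the gate open and passes under it (value of joint gate above 0.25 rad and x of round_tin in the frame of chute between -0.022 and 0.035 m and y of round_tin in the frame of chute between -0.03 and 0.03 m), for 0.03 s.
At the end, for the whole second after the job is handed in: the tin lies at rest and flat (within 0.2 rad) on the floor of the bay, and the gate hangs shut (below 0.06 rad) (x of round_tin in the frame of chute between 0.012 and 0.062 m and y of round_tin in the frame of chute between -0.03 and 0.03 m and z of round_tin in the frame of chute below 0.021 m and angle between round_tin's own z axis and vertical below 0.2 rad and linear speed of round_tin below 0.02 m/s and value of joint gate below 0.06 rad); the robot touches nothing.
It fails at once if the tin is lifted: its underside more than 15 mm above the deck (height (world z) of round_tin above 0.045 m).
It fails at once if one of the other loose things is moved by more than 15 mm (distance of any of rubber_cup, brush_wheel, coffee_tin, charcoal_block, lens_dome, blue_lid from where it was at the start of the episode above 0.015 m).
It also fails if it takes over 50 s, if anything falls off the work surface, if the arm or the gripper's body presses on something with over 40 N, if the wrist force passes 120 N, or if a joint passes its speed limit or range.

## Robot

A 6-joint arm with a two-finger parallel gripper is mounted at the origin on a cart in front of the work surface, level with it; the furniture and walls round the work are solid. World frame = base frame: x ahead of the robot, y to its left, z up, the work surface at z = 0. Lengths are in m, angles in rad, forces in N, time in s.
With the tool pointing down it reaches from about 0.3 to 0.875 m from the base axis. Payload 6.4 kg.
Tool frame: the origin (TCP) lies on the centre line of the jaws, within the pads' length; the fingertips stand 8 mm ahead of it and the grasp point (between the pads) lies 11 mm behind it; z points along the fingers, x is the direction in which the jaws open and shut, and the axes are right-handed (so a half turn about z gives the same grasp; the last joint's range is limited). The gripper opens to 88 mm and grips with 3 to 60 N. Pads are 18 mm wide; open, the fingers measure 123 mm over their backs; the gripper's body (75 mm by 187 mm) begins 45 mm behind the grasp point.
Start: joints at [1.06, 0.181, 1.607, -0, 1.354, -0.206], TCP at [0.173, 0.549, 0.247] pointing down, gripper open.
Joint ranges: [-2.99, 2.99], [-0.89, 2.07], [0.3, 2.58], [-1.14, 4.28], [0, 2.63], [-3.12, 3.12]. Speed limits (rad/s): [2.57, 2.57, 3.01, 3.14, 3.14, 3.14].

## Interface

Orientations are given as [roll, pitch, yaw] about the fixed x, y, z axes, in that order (R = Rz(yaw) Ry(pitch) Rx(roll)).
In Python, from station import r gives the robot as it stands. The module is installed in compiled form; this text tells all that it offers.
- The arm moves only by the shell command python3 -m inch 'ROWS' [FORCE]. ROWS is text: rows parted by semicolons, each of 7 numbers parted by spaces: the closure in counts, from 0 (fully open) to 255 (shut), then the shift along the world's x, y, z each as a share of 0.12 m, from -1 to 1, then the turn, a rotation vector about the world's x, y, z each as a share of 60 degrees, from -1 to 1. A call has 1 to 12 rows; each row is the pose to reach, as a shift and turn from the pose commanded when the call began; what a row does not reach only later rows make up. A row lasts 1/8 s, in which the tool goes at most 62.5 mm and 10.7 degrees, less where a joint would pass 70% of its speed; a pose out of reach is approached as far as the arm can. A call with a number of a shift or a turn outside -1 to 1 is refused whole. A call with a gripper value outside its range is refused whole. The fingers move at their own pace and stop on an object; FORCE is the grip in N (left out, the last holds). Time passes only in rows, so rows that repeat a pose let the fingers close. It gives the time, the measured TCP pose, the force and the opening at its end, in the units of the state.
- r.get_obs(): the state, without advancing time (a new reading comes with each control period).
- r.camera(name): name is "scene" or "top"; returns a dict with "color" (480x640x3 uint8, red, green, blue), "fx", "fy", "cx", "cy" (pixels), "D" ([k1, k2, p1, p2, k3] as OpenCV has them; the pictures are not rectified), "position" and "rotation" of the camera in the world. Camera axes: x right, y down, z forward; pixel columns grow to the right and rows downward; lengths in m; the calibration is good to about 2 mm. A picture is of the moment at which its call begins. There is no depth.
- r.job_done(): hands the job in, once; it reports no verdict.
Trained networks look in the newest picture that a camera, given by its name, has taken for a name from the list of things; names that differ only in an ending like _2 or _b are one class to them, and where a whole thing is asked for, a point or a joint stands for the part that bears it (a point fixed in the world has none). Each returns a list of dicts, best first, with "conf" (0 to 1); they miss things now and then, are a little off and sometimes report something else, mostly with a low value. They report only what shows in the picture. A call takes as long as a camera call. They do not tell look-alikes from the thing itself.
- r.spot_in(thing, camera): "at" ([column, row] in pixels, amid what is visible of it).
- r.cut_out(thing, camera): "region" (480x640 bool, what is visible of it) and "at" ([column, row] in pixels, amid what is visible of it).
- r.place_of(thing, camera): "at" ([column, row] in pixels: a listed point, or the origin of a listed thing).
The state is a dict: "time_s": time; "joints": joint angles; "joint_vel": joint speeds; "tau": joint torques, N m; "ee_pos": TCP position; "ee_rot": TCP orientation; "force": force on the tool from outside, world axes, zero at the start; "torque": the same for the moment, N m; "opening": finger opening in m.
Only numpy, scipy, OpenCV 4.12 (cv2) and the standard library are available. Lean on these libraries where they do the work, as an engineer would, in place of code of your own. Each camera call takes 0.05 s, during which the arm holds its last target.

## Working session

There is one attempt and no reset: what is moved stays moved. The work goes in short steps, Python scripts to look and compute and a shell command to move; the robot and the scene stay as the last step left them, time stands still between calls to the robot, and variables do not carry over. Pictures are saved under pics/ and viewed, and the job is handed in when it is done.

```bash
mkdir -p pics; cat > h.py <<'E'
from station import r
import numpy as np, cv2
def cam(n):
    c=r.camera(n); return c
def K(c): return np.array([[c['fx'],0,c['cx']],[0,c['fy'],c['cy']],[0,0,1.]])
def ray(c,uv,z):
    p=cv2.undistortPoints(np.array([[uv]],float),K(c),np.array(c['D'],float))[0,0]
    R=np.array(c['rotation']); 
    d=R@np.array([p[0],p[1],1.]); o=np.array(c['position'])
    return o+d*(z-o[2])/d[2]
def proj(c,P):
    R=np.array(c['rotation']); t=-R.T@np.array(c['position'])
    q,_=cv2.projectPoints(np.array(P,float).reshape(-1,1,3),cv2.Rodrigues(R.T)[0],t,K(c),np.array(c['D'],float))
    return q.reshape(-1,2)
E
python3 - <<'E'
from h import *
for n in("scene","top"):
    c=cam(n); cv2.imwrite(f'pics/{n}0.png',c['color'][:,:,::-1]); print(n,c['position'],np.round(c['rotation'],3).tolist(),c['fx'])
    for t,z in(("round_tin",.03),("mouth",.03),("bay",.016),("gate_edge",.034),("chute",0),("rubber_cup",.03),("brush_wheel",.03),("coffee_tin",0),("charcoal_block",0),("lens_dome",0),("blue_lid",0)):
        for d in r.place_of(t,n)[:4]: print(t,round(d['conf'],2),np.round(d['at'],1),np.round(ray(c,d['at'],z),4))
o=r.get_obs();print(o['ee_pos'],o['ee_rot'],o['opening'],o['time_s'])
E
```

```text
scene [ 0.21234303 -0.73036973  0.90179542] [-2.37, -0.001, -0.425] 469.45908969254515Traceback (most recent call last):
  File "<stdin>", line 5, in <module>
  File "h.py", line 10, in ray
    return o+d*(z-o[2])/d[2]
                        ~^^^
IndexError: invalid index to scalar variable.
```

```bash
cat > fix.py <<'E'
s=open('h.py').read()
s=s.replace("R=np.array(c['rotation'])","R=rot(c)").replace("def cam","from scipy.spatial.transform import Rotation\ndef rot(c): return Rotation.from_euler('xyz',c['rotation']).as_matrix()\ndef cam")
open('h.py','w').write(s)
E
python3 fix.py
python3 - <<'E'
from h import *
for n in("scene","top"):
    c=cam(n); cv2.imwrite(f'pics/{n}0.png',c['color'][:,:,::-1]); print(n,c['position'],np.round(c['rotation'],3).tolist(),c['fx'])
    for t,z in(("round_tin",.03),("mouth",.03),("bay",.016),("gate_edge",.034),("chute",0),("rubber_cup",.03),("brush_wheel",.03),("coffee_tin",0),("charcoal_block",0),("lens_dome",0),("blue_lid",0)):
        for d in r.place_of(t,n)[:4]: print(t,round(d['conf'],2),np.round(d['at'],1),np.round(ray(c,d['at'],z),4))
o=r.get_obs();print(o['ee_pos'],o['ee_rot'],o['opening'],o['time_s'])
E
```

```text
scene [ 0.21234303 -0.73036973  0.90179542] [-2.37, -0.001, -0.425] 469.45908969254515
round_tin 0.58 [302.9 232.1] [0.5399 0.0662 0.03  ]
round_tin 0.54 [289.5 288.7] [ 0.4376 -0.0917  0.03  ]
round_tin 0.45 [324.5 279.7] [ 0.5237 -0.1009  0.03  ]
mouth 0.59 [320.  223.5] [0.594 0.077 0.03 ]
bay 0.92 [345.7 225.4] [0.6602 0.0549 0.016 ]
gate_edge 0.48 [333.  220.8] [0.6281 0.0684 0.034 ]
chute 0.96 [331.4 229.2] [0.6261 0.0719 0.    ]
rubber_cup 0.38 [329.2 243. ] [0.5856 0.0027 0.03  ]
rubber_cup 0.32 [330.9 227.7] [0.6136 0.0508 0.03  ]
brush_wheel 0.56 [314.4 208.6] [0.6046 0.1365 0.03  ]
brush_wheel 0.26 [256.4 195.6] [0.4773 0.2538 0.03  ]
coffee_tin 0.85 [299.1 180.1] [0.6284 0.302  0.    ]
charcoal_block 0.72 [399.1 337.9] [ 0.6152 -0.2987  0.    ]
lens_dome 0.7 [366.4 370.6] [ 0.5103 -0.339   0.    ]
blue_lid 0.79 [259.3 196. ] [0.4936 0.2824 0.    ]
top [0.46915017 0.00772597 0.95981092] [-3.031, -0.019, -1.597] 441.4981731826218
round_tin 0.61 [348.2 291.4] [ 0.4433 -0.0611  0.03  ]
round_tin 0.55 [290.1 252. ] [0.5286 0.0586 0.03  ]
round_tin 0.53 [347.6 244.7] [ 0.5411 -
[... 159 characters left out ...]
]
chute 0.88 [283.1 208.6] [0.6263 0.074  0.    ]
rubber_cup 0.67 [284.3 208.7] [0.6211 0.0693 0.03  ]
rubber_cup 0.52 [308.2 221.2] [0.5931 0.0191 0.03  ]
brush_wheel 0.66 [247.  205.4] [0.63   0.1483 0.03  ]
coffee_tin 0.98 [182.9 208.7] [0.6309 0.2923 0.    ]
coffee_tin 0.65 [290.7 251. ] [0.5327 0.0589 0.    ]
coffee_tin 0.23 [282.4 207.8] [0.6281 0.0755 0.    ]
charcoal_block 0.97 [454.4 212.1] [ 0.6098 -0.3036  0.    ]
charcoal_block 0.59 [188.  271.4] [0.4942 0.2802 0.    ]
lens_dome 0.52 [474.4 257.5] [ 0.5087 -0.3415  0.    ]
blue_lid 0.85 [182.2 274.4] [0.4881 0.2925 0.    ]
[0.17253575 0.54851369 0.24669443] [-3.14157180e+00  4.57334691e-05  1.26597204e+00] 0.08825929590849606 1.3
```

View pics/scene0.png

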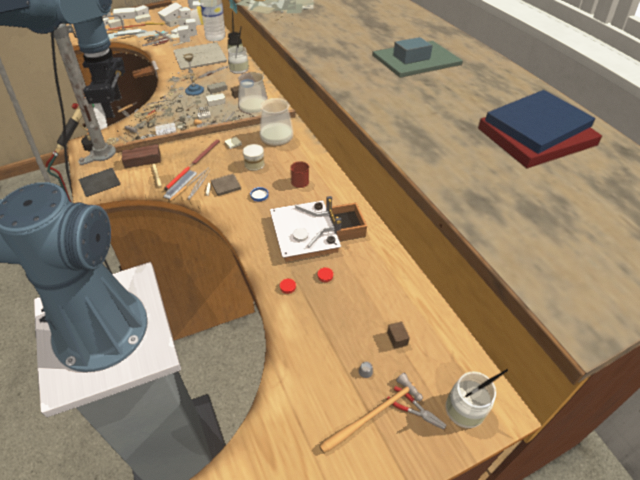

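View pics/top0.png

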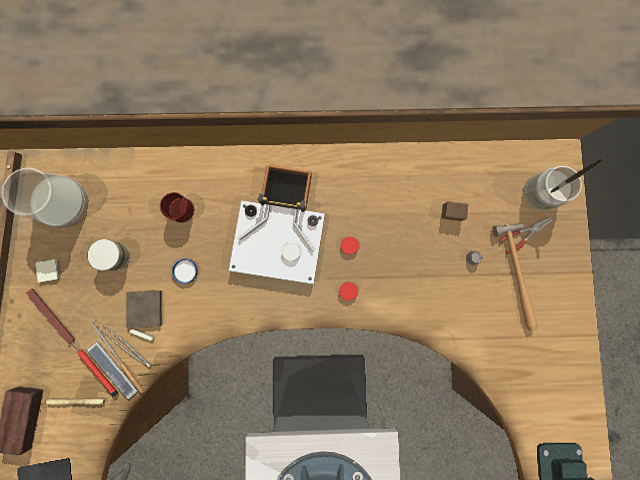

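```bash
python3 - <<'E'
from h import *
c=cam("top"); im=c['color'][:,:,::-1]
cv2.imwrite('pics/crop1.png',cv2.resize(im[155:300,210:370],None,fx=5,fy=4.1*5/4.1,interpolation=cv2.INTER_CUBIC)[:600*2][:725])
z=cv2.resize(im[155:295,215:375],(640*5//4,700*4//5*5//4),interpolation=cv2.INTER_CUBIC)
z=cv2.resize(im[155:275,215:375],(800,600),interpolation=cv2.INTER_CUBIC); cv2.imwrite('pics/crop2.png',z)
z=cv2.resize(im[170:290,215:375],(800,600),interpolation=cv2.INTER_CUBIC); cv2.imwrite('pics/crop3.png',z)
E
```

```text
(no output)
```

View pics/crop3.png

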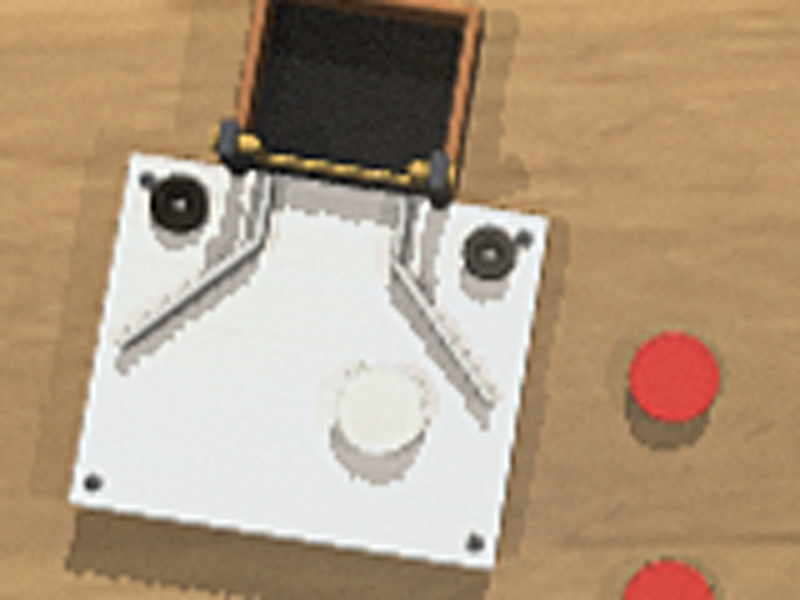

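The three candidates in the top view are the pale disc at (291,252) on the deck and the red discs at (349,245) and (348,292) on the bench. The pale one fits: it is aluminium with a glass lid and lies in front of the funnel. The red ones are look-alikes. Next I fit the chute frame.

```bash
cat >> h.py <<'E'
def rigid(A,B):
    A=np.array(A);B=np.array(B);a=A-A.mean(0);b=B-B.mean(0)
    th=np.arctan2((a[:,0]*b[:,1]-a[:,1]*b[:,0]).sum(),(a*b).sum())
    R=np.array([[np.cos(th),-np.sin(th)],[np.sin(th),np.cos(th)]])
    t=B.mean(0)-R@A.mean(0); return th,R,t,(A@R.T+t-B)
E
python3 - <<'E'
from h import *
A=[(-.004,.09),(-.004,-.09),(-.155,-.09),(-.155,.09)]
c=cam("top")
f=lambda x,y:(215+(x+.5)/5-.5,170+(y+.5)/5-.5)
B=[ray(c,f(*p),.03)[:2] for p in((135,153),(548,213),(492,568),(70,502))]
th,R,t,e=rigid(A,B); print('top',th,t,np.round(e*1e3,1).tolist())
print('tin', R.T@(ray(c,f(382,413),.043)[:2]-t), ray(c,f(382,413),.043))
for q in r.cut_out('round_tin','top'):
    print(q['at'],q['region'].sum(),q['conf'],R.T@(ray(c,q['at'],.040)[:2]-t))
for q,z in(((180,205),.04),((490,252),.038)): print(R.T@(ray(c,f(*q),z)[:2]-t))
c=cam("scene"); im=c['color'][:,:,::-1]
# predicted overlay in scene
z=cv2.resize(im[185:275,255:375],(800,600),interpolation=cv2.INTER_CUBIC)
P=[[*(R@np.array(a)+t),.03] for a in A+[(-.035,0),(-.035,.027),(-.035,-.027),(-.085,.075),(-.085,-.075)]]
P+= [[*(R@np.array([0,0])+t),.034]]
for u,v in proj(c,P): cv2.circle(z,(int((u-255+.5)*800/120),int((v-185+.5)*600/90)),4,(0,0,255),1)
cv2.imwrite('pics/ov1.png',z)
for q in r.cut_out('round_tin','scene'):
    print(q['at'],q['region'].sum(),q['conf'],R.T@(ray(c,q['at'],.038)[:2]-t))
E
```

```text
top -0.17827093889967197 [0.63057095 0.07187051] [[1.2, 1.5], [-0.9, -0.7], [-0.1, -1.2], [-0.2, 0.4]]
tin [-0.09882789 -0.03386353] [0.52730434 0.05606863 0.043     ]
[348.2, 246.3] 219 0.79 [-0.0681984  -0.14972414]
[349.4, 292.5] 265 0.75 [-0.16246885 -0.16611699]
[288.9, 249.0] 296 0.61 [-0.09275054 -0.02828792]
[-0.02532975  0.06402798]
[-0.02462387 -0.06758635]
[325.3, 277.8] 186 0.75 [-0.07302917 -0.19005556]
[291.0, 287.4] 176 0.61 [-0.15768856 -0.19840055]
[299.8, 233.0] 153 0.5 [-0.0984014  -0.03065532]
```

View pics/ov1.png

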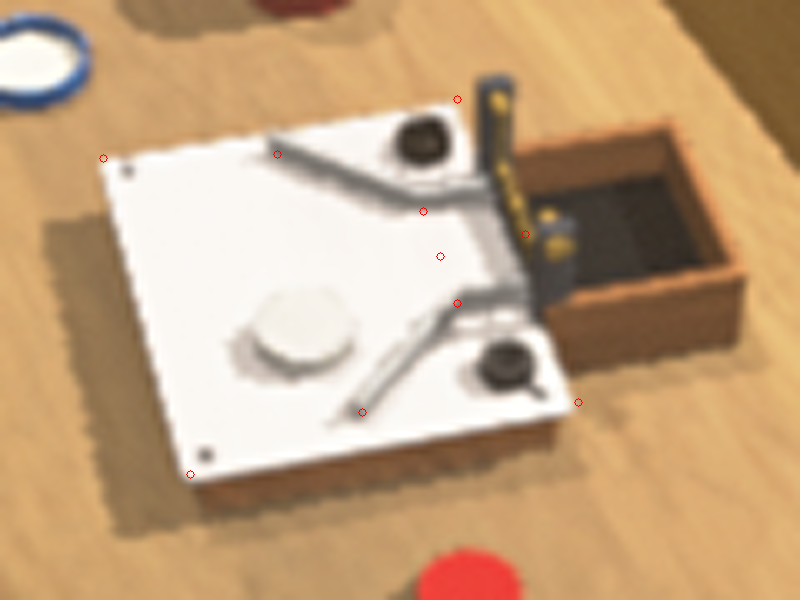

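The overlay fits to 1–2 mm. The pale disc is at about (-98, -33) mm in the chute frame. Both shoulder parts are clear of the route. Plan:
1. Push diagonally to bring the tin onto the axis at x ≈ -68 mm.
2. Push straight through the gate.

First I retract inside the lamp.

```bash
python3 -m inch '226 0.1 -0.5 0 0 0 0.15; 226 0.2 -0.9 0 0 0 0.3; 226 0.3 -1 0 0 0 0.45; 226 0.3 -1 0 0 0 0.46' 20
python3 -m inch '226 0.3 -0.5 0 0 0 0.15; 226 0.6 -1 0 0 0 0.3; 226 0.6 -1 0 0 0 0.45; 226 0.6 -1 0 0 0 0.46'
python3 -m inch '226 0.3 -0.5 0 0 0 0; 226 0.6 -1 0 0 0 0; 226 0.6 -1 0 0 0 0; 226 0.6 -1 0 0 0 0'
python3 - <<'E'
from h import *
o=r.get_obs();print(o['ee_pos'],o['ee_rot'],o['opening'],o['time_s'],o['joints'],o['force'])
E
```

```text
time_s: 2.05
ee_pos: [0.2092, 0.4281, 0.2471]
ee_rot: [3.141, -0.001, 1.745]
force: [-0.5, 0.2, 0.0]
opening: 0.0502
time_s: 2.55
ee_pos: [0.2812, 0.3083, 0.247]
ee_rot: [3.141, -0.0, 2.224]
force: [-0.3, -0.8, -0.4]
opening: 0.0109
time_s: 3.05
ee_pos: [0.3527, 0.1891, 0.2467]
ee_rot: [3.142, -0.001, 2.225]
force: [-0.6, 0.3, -0.3]
opening: 0.0101
[0.35271443 0.18912445 0.24672811] [ 3.14151134e+00 -8.52347255e-04  2.22519860e+00] 0.010068049467353304 3.05 [ 1.92786588e-01 -2.38701372e-01  2.01558401e+00  8.16580801e-04
  1.36501691e+00 -2.03257895e+00] [-0.56718402  0.29067778 -0.25147701]
```

```bash
python3 -m inch '226 0.3 -0.33 0 0 0 0; 226 0.59 -0.66 0 0 0 0; 226 0.59 -0.66 0 0 0 0'
python3 -m inch '226 0.3 -0.33 -0.4 0 0 0; 226 0.59 -0.66 -0.8 0 0 0; 226 0.59 -0.66 -0.8 0 0 0; 226 0.59 -0.66 -0.8 0 0 0'
python3 - <<'E'
from h import *
c=cam("top");cv2.imwrite('pics/t2.png',cv2.resize(c['color'][170:290,215:375,::-1],(800,600),interpolation=cv2.INTER_CUBIC))
c=cam("scene");cv2.imwrite('pics/s2.png',cv2.resize(c['color'][155:275,235:395,::-1],(800,600),interpolation=cv2.INTER_CUBIC))
E
```

```text
time_s: 3.42
ee_pos: [0.4245, 0.1095, 0.2467]
ee_rot: [3.142, -0.0, 2.226]
force: [-0.2, 0.1, -0.5]
opening: 0.01
time_s: 3.92
ee_pos: [0.4933, 0.0318, 0.15]
ee_rot: [-3.14, -0.003, 2.229]
force: [-0.3, -0.2, -0.3]
opening: 0.0099
```

View pics/s2.png

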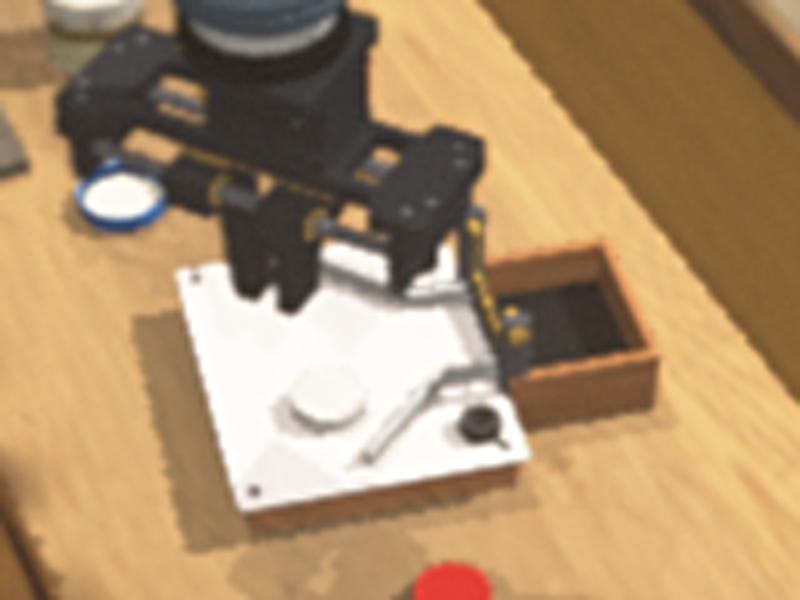

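View pics/t2.png

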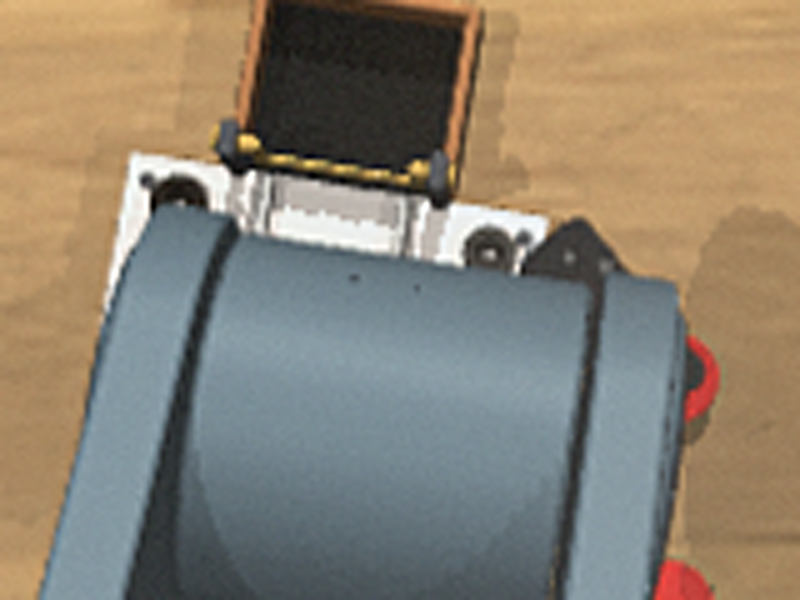

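```bash
python3 -m inch '226 0 0 -0.4 0 0 0; 226 0 0 -0.7 0 0 0; 226 0 0 -0.85 0 0 0; 226 0 0 -0.9 0 0 0; 226 0 0 -0.9 0 0 0'
python3 - <<'E'
from h import *
c=cam("scene");im=c['color'].copy();z=cv2.resize(im[155:275,235:395,::-1],(800,600),interpolation=cv2.INTER_CUBIC)
cv2.imwrite('pics/s3.png',z)
E
```

```text
time_s: 4.65
ee_pos: [0.4947, 0.0308, 0.0439]
ee_rot: [3.14, 0.001, 2.23]
force: [0.5, -0.3, -0.1]
opening: 0.0101
```

View pics/s3.png

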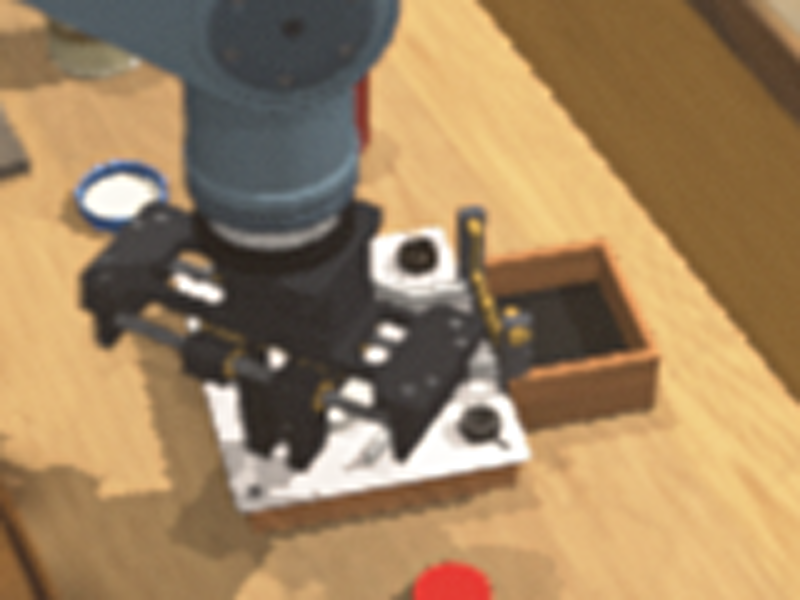

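```bash
python3 -m inch '226 0.047 0.036 -0.01 0 0 0; 226 0.094 0.072 -0.01 0 0 0; 226 0.14 0.108 -0.01 0 0 0; 226 0.188 0.144 -0.01 0 0 0; 226 0.235 0.18 -0.01 0 0 0; 226 0.283 0.217 -0.01 0 0 0; 226 0.33 0.253 -0.01 0 0 0; 226 0.36 0.276 -0.01 0 0 0; 226 0.377 0.289 -0.01 0 0 0; 226 0.377 0.289 -0.01 0 0 0'
python3 -m inch '226 -0.13 -0.1 0 0 0 0; 226 -0.25 -0.19 0 0 0 0; 226 -0.3 -0.23 0.3 0 0 0;226 -0.6 -0.23 0.7 0 0 0;226 -1 -0.23 0.9 0 0 0;226 -1 -0.23 0.9 0 0 0'
python3 - <<'E'
from h import *
c=cam("scene");z=cv2.resize(c['color'][155:275,235:395,::-1],(800,600),interpolation=cv2.INTER_CUBIC)
cv2.imwrite('pics/s4.png',z)
c=cam("top");cv2.imwrite('pics/t4.png',cv2.resize(c['color'][170:290,215:375,::-1],(800,600),interpolation=cv2.INTER_CUBIC))
E
```

```text
time_s: 5.95
ee_pos: [0.5395, 0.0649, 0.0415]
ee_rot: [3.141, -0.0, 2.23]
force: [0.8, -0.1, 0.3]
opening: 0.0101
time_s: 6.7
ee_pos: [0.4183, 0.0374, 0.1514]
ee_rot: [3.139, 0.003, 2.229]
force: [0.8, 0.6, -0.6]
opening: 0.0099
```

View pics/s4.png

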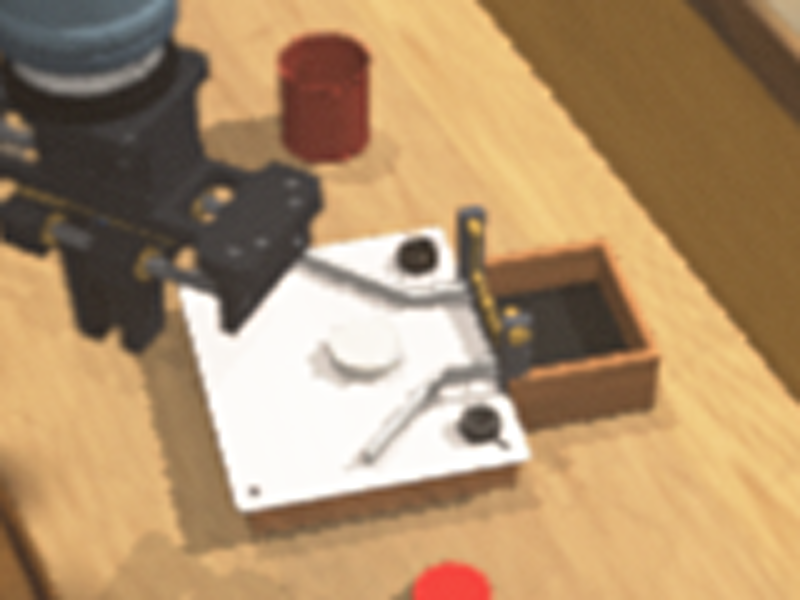

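View pics/t4.png

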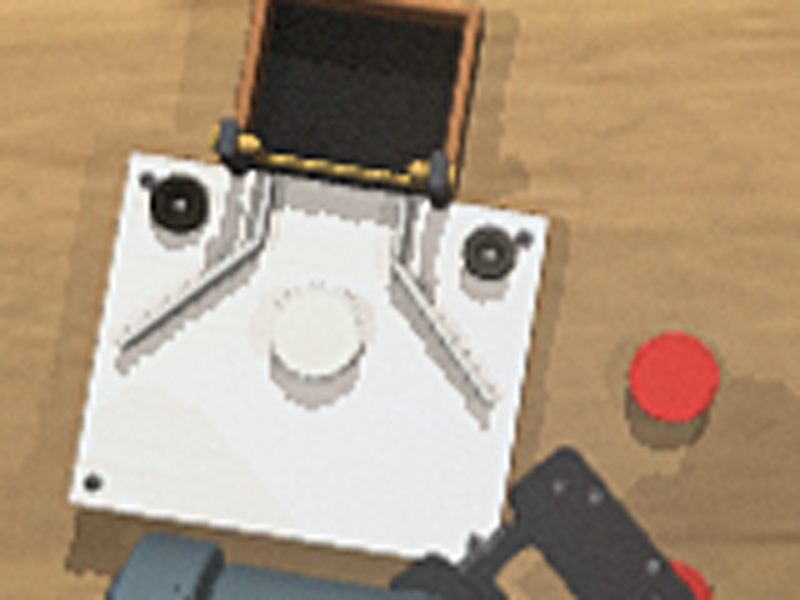

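```bash
python3 - <<'E'
from h import *
A=[(-.004,.09),(-.004,-.09),(-.155,-.09),(-.155,.09)]
c=cam("top")
f=lambda x,y:(215+(x+.5)/5-.5,170+(y+.5)/5-.5)
B=[ray(c,f(*p),.03)[:2] for p in((135,153),(548,213),(492,568),(70,502))]
th,R,t,e=rigid(A,B)
print('tin', R.T@(ray(c,f(318,331),.043)[:2]-t))
print('rails mouth', R.T@(ray(c,f(265,238),.042)[:2]-t),R.T@(ray(c,f(395,258),.042)[:2]-t))
print('posts',R.T@(ray(c,f(231,133),.082)[:2]-t),R.T@(ray(c,f(438,165),.082)[:2]-t))
s=cam("scene"); g=lambda x,y:(235+(x+.5)/5-.5,155+(y+.5)/5-.5)
print('tin s', R.T@(ray(s,g(365,348),.043)[:2]-t))
for q in((-.068-.0405,0),(0,0)): print(R@np.array(q)+t)
print(R)
E
```

```text
tin [-0.06915878 -0.00208502]
rails mouth [-0.03386854  0.02627828] [-0.03380816 -0.02878267]
posts [0.00114353 0.04167892] [ 0.0011904  -0.04259891]
tin s [-0.07243241 -0.0089683 ]
[0.52379048 0.09111062]
[0.63057095 0.07187051]
[[ 0.98415178  0.17732818]
 [-0.17732818  0.98415178]]
```

The tin now lies at about (-69, -3) mm. Next: square up, set down behind it on the axis, and check before the straight push.

```bash
python3 -m inch '226 0.4 0.2 0 0 0 -0.17; 226 0.7 0.35 0 0 0 -0.34; 226 0.85 0.437 0 0 0 -0.51; 226 0.85 0.437 0 0 0 -0.68; 226 0.85 0.437 0 0 0 -0.8; 226 0.85 0.437 0 0 0 -0.8'
python3 -m inch '226 0 0 -0.4 0 0 0; 226 0 0 -0.7 0 0 0; 226 0 0 -0.86 0 0 0; 226 0 0 -0.91 0 0 0; 226 0 0 -0.91 0 0 0; 226 0 0 -0.91 0 0 0'
python3 - <<'E'
from h import *
c=cam("scene");z=cv2.resize(c['color'][155:275,235:395,::-1],(800,600),interpolation=cv2.INTER_CUBIC)
cv2.imwrite('pics/s5.png',z)
E
```

```text
time_s: 7.65
ee_pos: [0.5215, 0.0897, 0.1479]
ee_rot: [-3.139, 0.0, 1.393]
force: [-0.5, 0.2, -0.3]
opening: 0.0101
time_s: 8.4
ee_pos: [0.5222, 0.0896, 0.0409]
ee_rot: [3.14, -0.0, 1.393]
force: [-0.0, -0.4, 0.1]
opening: 0.0103
```

View pics/s5.png

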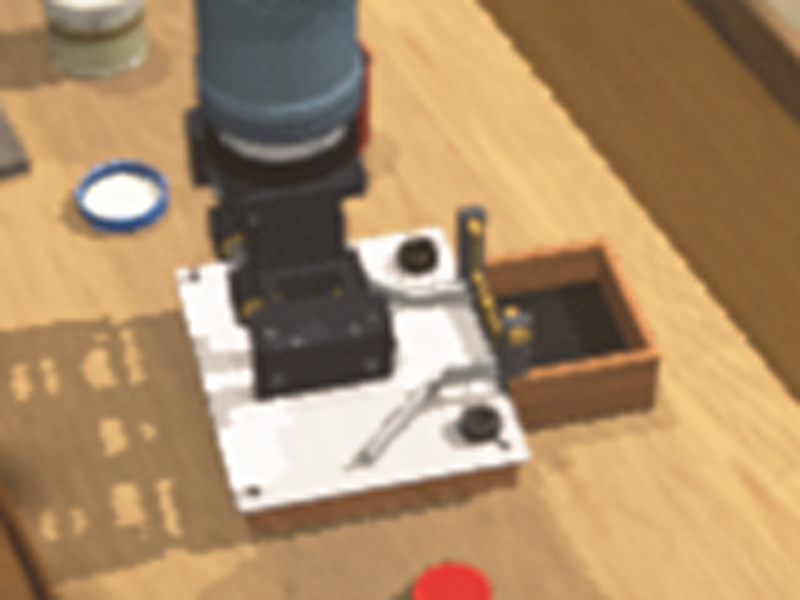

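```bash
python3 -m inch '226 0.06 -0.01 0.01 0 0 0; 226 0.12 -0.021 0.01 0 0 0; 226 0.18 -0.032 0.01 0 0 0; 226 0.24 -0.043 0.01 0 0 0; 226 0.3 -0.054 0.01 0 0 0; 226 0.36 -0.065 0.01 0 0 0; 226 0.42 -0.075 0.01 0 0 0; 226 0.48 -0.086 0.01 0 0 0; 226 0.51 -0.091 0.01 0 0 0; 226 0.51 -0.091 0.01 0 0 0'
python3 - <<'E'
from h import *
c=cam("scene");z=cv2.resize(c['color'][155:275,255:415,::-1],(800,600),interpolation=cv2.INTER_CUBIC)
cv2.imwrite('pics/s6.png',z)
c=cam("top");cv2.imwrite('pics/t6.png',cv2.resize(c['color'][140:260,215:375,::-1],(800,600),interpolation=cv2.INTER_CUBIC))
E
```

```text
time_s: 9.7
ee_pos: [0.5829, 0.0786, 0.0415]
ee_rot: [3.141, -0.0, 1.392]
force: [0.3, -0.1, -0.6]
opening: 0.0099
```

View pics/s6.png

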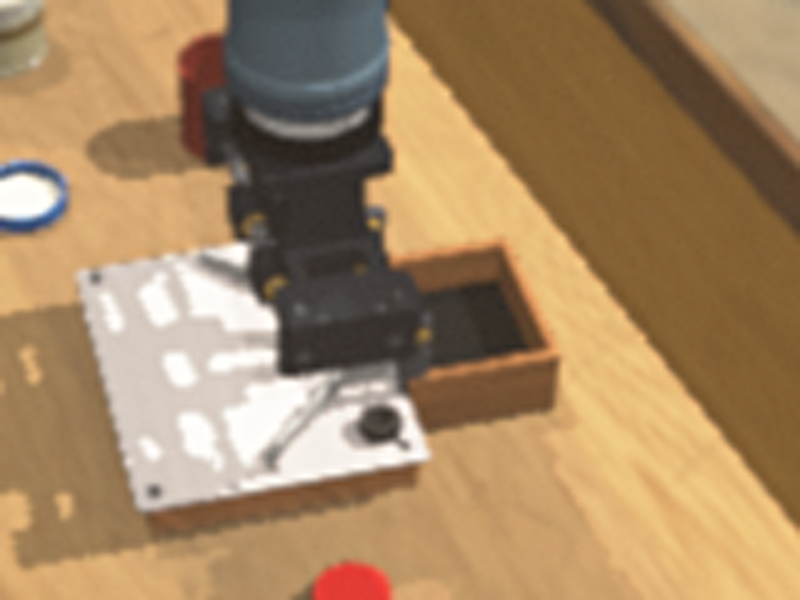

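View pics/t6.png

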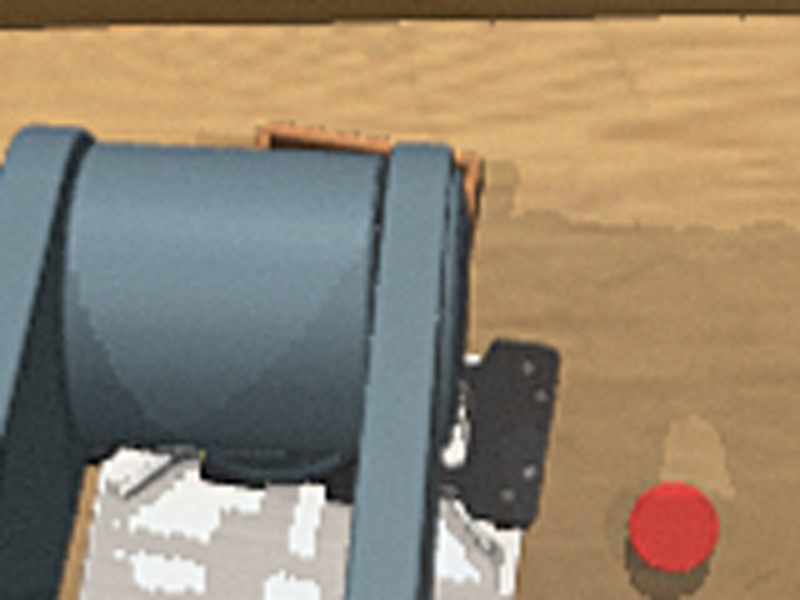

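```bash
python3 -m inch '226 0.06 -0.008 0.01 0 0 0; 226 0.12 -0.016 0.01 0 0 0; 226 0.18 -0.026 0.01 0 0 0; 226 0.24 -0.037 0.01 0 0 0;226 0.27 -0.042 0.01 0 0 0;226 0.27 -0.042 0.01 0 0 0'
python3 - <<'E'
from h import *
c=cam("scene");z=cv2.resize(c['color'][155:275,255:415,::-1],(800,600),interpolation=cv2.INTER_CUBIC)
cv2.imwrite('pics/s7.png',z)
E
```

```text
time_s: 10.55
ee_pos: [0.6152, 0.0736, 0.0426]
ee_rot: [-3.142, 0.0, 1.392]
force: [0.1, 0.2, -0.8]
opening: 0.0101
```

View pics/s7.png

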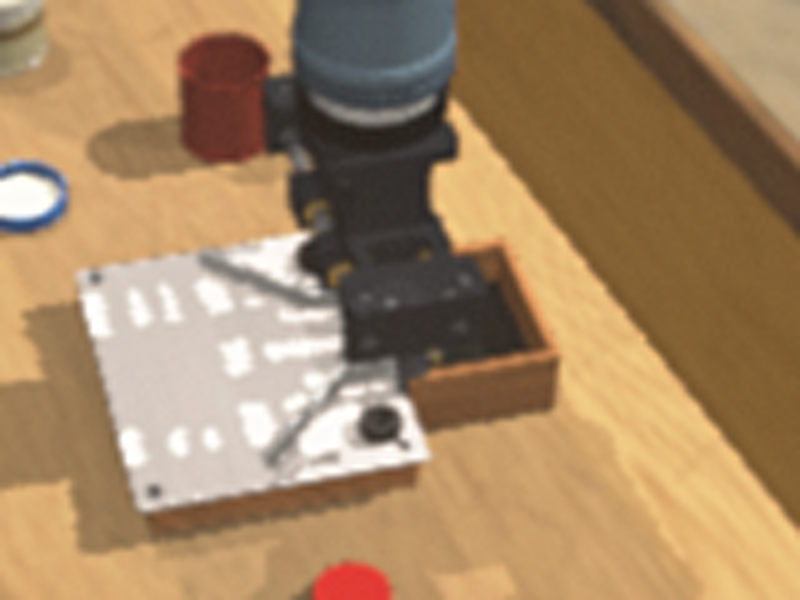

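```bash
python3 -m inch '226 0.05 -0.009 0 0 0 0; 226 0.1 -0.018 0 0 0 0; 226 0.15 -0.027 0 0 0 0; 226 0.2 -0.036 0 0 0 0;226 0.2 -0.036 0 0 0 0;226 0.2 -0.036 0 0 0 0'
python3 -m inch '226 -0.1 0.018 0 0 0 0; 226 -0.2 0.036 0 0 0 0; 226 -0.3 0.054 0 0 0 0; 226 -0.4 0.072 0 0 0 0;226 -0.6 0.108 0 0 0 0;226 -0.8 0.144 0 0 0 0;226 -0.8 0.144 0.3 0 0 0;226 -0.9 0.16 0.9 0 0 0;226 -0.9 0.16 0.9 0 0 0'
python3 -m inch '226 -0.5 0 0.2 0 0 0; 226 -1 0 0.2 0 0 0; 226 -1 0 0.2 0 0 0'
python3 - <<'E'
from h import *
c=cam("scene");z=cv2.resize(c['color'][155:275,255:415,::-1],(800,600),interpolation=cv2.INTER_CUBIC)
cv2.imwrite('pics/s8.png',z)
c=cam("top");cv2.imwrite('pics/t8.png',cv2.resize(c['color'][140:260,215:375,::-1],(800,600),interpolation=cv2.INTER_CUBIC))
E
```

```text
time_s: 11.35
ee_pos: [0.6384, 0.0695, 0.0426]
ee_rot: [-3.14, 0.0, 1.392]
force: [-4.8, 0.2, 3.4]
opening: 0.0103
time_s: 12.48
ee_pos: [0.5329, 0.0887, 0.1553]
ee_rot: [3.134, -0.001, 1.392]
force: [-0.0, 0.0, -0.2]
opening: 0.01
time_s: 12.85
ee_pos: [0.4054, 0.0892, 0.1725]
ee_rot: [-3.137, 0.001, 1.392]
force: [1.1, -0.3, -0.0]
opening: 0.01
```

View pics/s8.png

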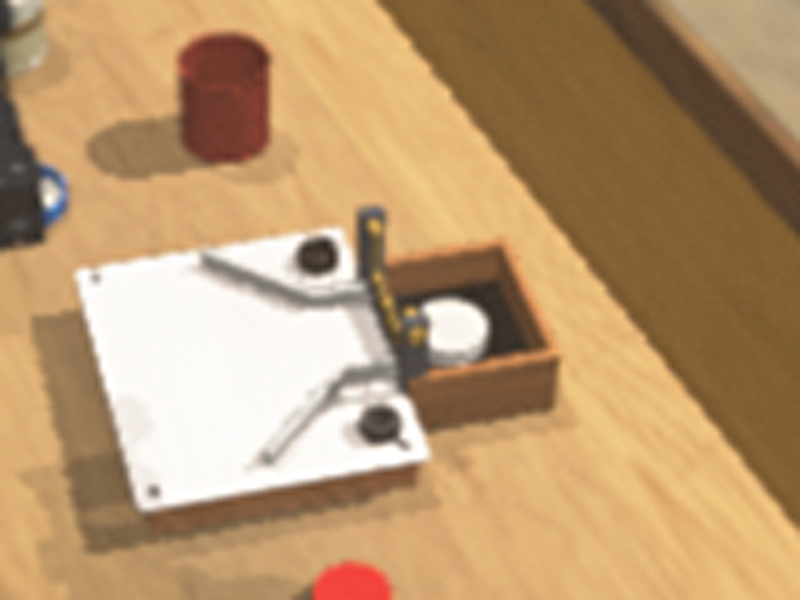

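View pics/t8.png

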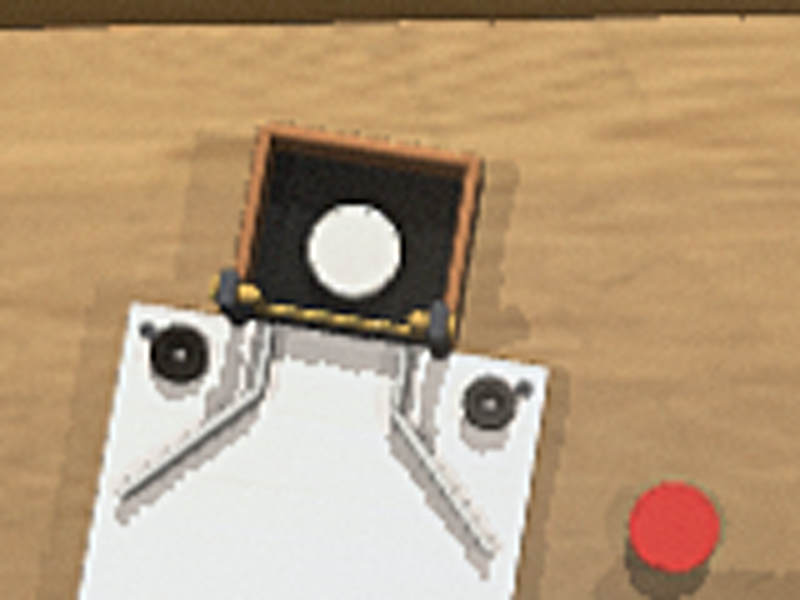

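```bash
python3 - <<'E'
from h import *
A=[(-.004,.09),(-.004,-.09),(-.155,-.09),(-.155,.09)]
c=cam("top")
f=lambda x,y:(215+(x+.5)/5-.5,170+(y+.5)/5-.5)
B=[ray(c,f(*p),.03)[:2] for p in((135,153),(548,213),(492,568),(70,502))]
th,R,t,e=rigid(A,B)
p=f(355,100);print('tin',R.T@(ray(c,f(355,250-150),.029)[:2]-t))
s=cam("scene");g=lambda x,y:(255+(x+.5)/5-.5,155+(y+.5)/5-.5)
ctr=ray(c,p,.029)
a=np.linspace(0,6.283,60)
z=cv2.resize(s['color'][190:250,320:400,::-1],(800,600),interpolation=cv2.INTER_CUBIC)
zt=cv2.resize(c['color'][160:220,250:330,::-1],(800,600),interpolation=cv2.INTER_CUBIC)
P=np.c_[ctr[0]+.0195*np.cos(a),ctr[1]+.0195*np.sin(a),0*a+.029]
g0=np.array([[*(R@np.array([0,y])+t),.034] for y in np.linspace(-.036,.036,9)])
for Q,im,cc,o in((P,z,s,(320,190)),(g0,z,s,(320,190)),(P,zt,c,(250,160)),(g0,zt,c,(250,160))):
    for u,v in proj(cc,Q): cv2.circle(im,(int((u-o[0]+.5)*10),int((v-o[1]+.5)*10)),2,(0,0,255),-1)
cv2.imwrite('pics/f1.png',np.vstack([z[:,:],zt])[::2,::2])
E
```

```text
tin [ 0.0324893  -0.00014096]
```

View pics/f1.png

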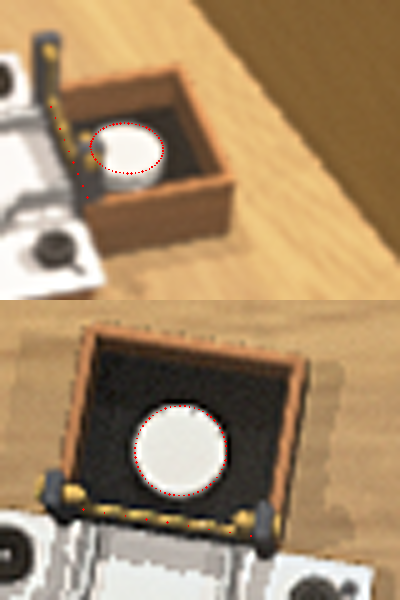

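The outline of a flat tin on the bay floor fits in both views. The tin is at about (32, 0) mm, the gate hangs shut, and the arm is clear, so I hand in.

```bash
python3 -c "
from station import r
print(r.get_obs()['force']); r.job_done()"
```

```text
[ 0.07036111 -0.11623425 -0.12114892]
the job is handed in; nothing more can be done
```

The tin is in the bay, the gate is shut behind it, and the job was handed in after about 13 s of robot time. `job_done()` gives no verdict.

- **Pushing:** I pushed the tin with the fingertips about 10 mm apart, first diagonally onto the lane's axis, then straight under the gate until it dropped into the bay. I then drew the fingers back along the lane and moved the arm clear.
- **Last checks:**
  - The tin lies at about x = 32 mm, y = 0 mm in the chute's frame, and the outline of a flat tin on the floor fits it in both camera views.
  - The gate hangs shut, by eye in both pictures.
  - The two shoulder wheels sit at the same pixels as at the start. The coffee tin and the nearer red look-alike also look undisturbed.
  - Force on the tool at hand-in was about zero. The highest I read was about 6 N, with the fingers at full reach under the gate.
- **What I could not confirm:**
  - The arm hid the tin while it passed under the gate, so I inferred that from the finger position and the end result.
  - After the diagonal push the two cameras disagreed on the tin's place by up to 7 mm. This did no harm, because the rails guided it.
  - I did not measure the charcoal block, lens dome or blue lid again at the end. The arm never came near the first two, and the blue lid was partly hidden in the last picture.

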